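# Run down the last wing nut of the flower press

### The arm

A 6-joint arm with a two-finger parallel gripper is mounted at the origin on the work surface. World frame = base frame: x ahead of the robot, y to its left, z up, the work surface at z = 0. Lengths are in m, angles in rad, forces in N, time in s.
With the tool pointing down it reaches from about 0.325 to 0.75 m from the base axis. Payload 7.6 kg.
Tool frame: the origin (TCP) lies at the very end of the fingers, on their centre line; the grasp point (between the pads) lies grip_point_offset behind it (grip_point_offset is the distance from the TCP to the grasp point, in m); z points along the fingers, y is the line along which they close (so a half turn about z gives the same grasp; the last joint's range is limited). The gripper opens to 85 mm and grips with 20 to 120 N. Pads are 22 mm wide; open, the fingers measure 114 mm over their backs; the gripper's body (76 mm by 85 mm) begins 54 mm behind the grasp point. The pads swing forward as they close: fully open they stand 13 mm farther back than shut.
Start: joints at [1.059, 0.052, 1.401, -0, 1.689, -0.07], TCP at [0.224, 0.475, 0.231] pointing down, gripper open.
Joint ranges: [-2.9, 2.9], [-0.91, 2.17], [0.12, 2.37], [-1.06, 4.2], [0.26, 2.73], [-2.93, 2.93]. Speed limits (rad/s): [2.57, 2.57, 3.01, 3.14, 3.14, 3.14].

### API

Orientations are given as a unit quaternion [x, y, z, w].
In Python, from station import state, grab_frame, get_calibration, sign_off, grip_point_offset gives the robot as it stands. The module is installed in compiled form; this text tells all that it offers.
- The arm moves only by the shell command python3 -m handwheel 'ROWS' [FORCE]. ROWS is JSON, one flat list of numbers, 7 for each row, row after row: the gripper command: -1 is fully open, 1 is shut, values between are in proportion, then the shift along the world's x, y, z in cm, then the turn, a rotation vector about the world's x, y, z in degrees. In form: [hand, x, y, z, wx, wy, wz, hand, x, y, z, wx, wy, wz, ...]. A call has 1 to 12 rows; each row is the pose to reach, as a shift and turn from the pose commanded when the call began; what a row does not reach only later rows make up. A row lasts 1/10 s, in which the tool goes at most 50 mm and 8.59 degrees, less where a joint would pass 70% of its speed; a pose out of reach is approached as far as the arm can. A call with a gripper value outside its range is refused whole. The fingers move at their own pace and stop on an object; FORCE is the grip in N (left out, the last holds). Time passes only in rows, so rows that repeat a pose let the fingers close. It gives the time, the measured TCP pose, the force, the opening and the grip force at its end, in the units of the state.
- state(): the state, without advancing time (a new reading comes with each control period).
- grab_frame(name): name is "scene" or "side" or "wrist"; returns the picture (480x640x3 uint8, red, green, blue); there is no depth.
- get_calibration(name): a dict with "intrinsics" (3x3 intrinsics, pixels), "dist" ([k1, k2, p1, p2, k3] as OpenCV has them; the pictures are not rectified), "R" (3x3) and "t" (3): a world point X has camera coordinates R X + t; the wrist camera has in their place "T_tool_cam" (4x4, takes a point from camera to tool coordinates, whose origin is the TCP and whose axes are the flange's). Camera axes: x right, y down, z forward; pixel columns grow to the right and rows downward; lengths in m; the calibration is good to about 2 mm. A picture is of the moment at which its call begins: read the wrist's pose just before it. get_calibration takes no time and is no camera call.
- sign_off(): hands the job in; it is judged then, once.
The state is a dict: "time_s": time; "qpos": joint angles; "qd": joint speeds; "effort": joint torques, N m; "ee_pos": TCP position; "ee_rot": TCP orientation; "contact_force": force on the tool from outside, world axes, zero at the start; "torque": the same for the moment, N m; "grip_width": opening from 0.0 (shut) to 1.0 (fully open); "gripper_force": force on a finger pad.
Only numpy, scipy, OpenCV 4.12 (cv2) and the standard library are available. Lean on these libraries where they do the work, as an engineer would, in place of code of your own. Each camera call takes 0.05 s, during which the arm holds its last target. There are 200 camera calls.

### The job

The wooden flower press on the coffee table is done up at three corners, but the wing nut at its near left corner as the robot sees it, the one beside the candle, is still loose. Push its wings round clockwise with a fingertip, stroke after stroke, until the nut is snug on its washer and will turn no further, then take the hand away. Do not lift the press or push it about, leave the other three nuts tight, and do not disturb the things lying around.

Things in the scene. Friction and masses are not known exactly. Their poses are not given: they have to be found in the camera images.
- press: Flower press, 2.5 kg, standing loose: two plywood boards 220 (x) by 300 (y) mm with a stack of cards between, top face 74 mm above the table. Origin: centre of its underside. x roughly away from the robot, y roughly to its left (yaw up to 0.35 rad). Bolts at x = +-80, y = +-120 mm, 10 mm thick, end 26 mm above the top face; each has a washer (25 mm across, 2 mm thick) and a steel wing nut.
- nut_axis (a point): Loose wing nut at x = -80, y = 120 mm of the press: point on the bolt's axis, 12 mm above the nut's underside, level with the top of its hub (20 mm across at the foot, 17 mm at the top). The nut is 51 mm over its two wings, 25 mm high, and sinks 1.5 mm a turn. Snug, its underside is 76 mm above the table; at the start 2 to 3 mm higher.
- nut_wing (a point): Centre of one of the loose nut's two wings; turns with the nut; the other wing is half a turn round. Each is an upright round ear, 16 mm across and 5 mm thick, its centre 17.5 mm from the axis and 17 mm above the nut's underside.
- nut (a joint): Angle of the loose wing nut, rad: 0 when snug on its washer (a firm stop), negative when loose: -9 means 9 rad of clockwise turning (seen from above) are left. Starts between -13 and -7.5. It turns easily (about 0.015 N m) and stays where it is left.
- nut_far_left (a joint): Tight wing nut of the same kind at x = 80, y = 120 mm of the press; 0 = tight, negative when undone (rad).
- nut_far_right (a joint): Tight wing nut of the same kind at x = 80, y = -120 mm of the press; 0 = tight, negative when undone (rad).
- nut_near_right (a joint): Tight wing nut of the same kind at x = -80, y = -120 mm of the press; 0 = tight, negative when undone (rad).
- candle: Ivory candle in a glass jar, 76 mm across and 92 mm high, standing on the table beside the loose nut's corner. Origin: centre of its underside.
- tweezers: Steel tweezers, 130 mm long, 20 mm wide and 8 mm high, lying on the top board. Origin: middle of the underside; x along their length.
- tin: Flat round aluminium tin, 58 mm across and 22 mm high, standing on the top board. Origin: centre of its underside.
- mug: White mug, 82 mm across and 92 mm high, on the table to the left. Origin: centre of its underside.
- remote: Black remote control, 165 x 44 x 17 mm, on the table to the left. Origin: centre of its underside.
- snips: Flower snips with black loop handles, 170 mm long, 55 mm wide, 10 mm high, on the table to the right. Origin: under the pivot; x towards the blades.
- coasters: Stack of four square cork coasters, 95 x 95 x 19 mm, on the table to the right. Origin: centre of its underside.
- books: Two small books stacked, 210 x 150 x 42 mm, on the table to the right. Origin: centre of the underside.

How it is judged:
At the end, for the whole second after the job is handed in: The loose wing nut is turned clockwise to within 0.2 rad of its stop on the washer and is at rest, the other three nuts are still tight (within 0.3 rad), and the press stands on the table within 20 mm of where it began (value of joint nut above -0.2 rad and velocity of joint nut between -0.1 and 0.1 rad/s and value of joint each of nut_far_left, nut_far_right, nut_near_right above -0.3 rad and distance of press from where it was at the start of the episode below 0.02 m and height (world z) of press below 0.006 m and linear speed of press below 0.01 m/s); the robot touches nothing.
It fails at once if the press is lifted (a side of it more than about 6 mm, or all of it more than 8 mm) or tipped (height (world z) of press above 0.008 m or angle between press's own z axis and vertical above 0.03 rad).
It fails at once if the press is pushed more than 25 mm (distance of press from where it was at the start of the episode above 0.025 m).
It fails at once if a tight nut is undone by more than 0.3 rad (value of joint any of nut_far_left, nut_far_right, nut_near_right below -0.3 rad).
It fails at once if a thing lying around (candle, tweezers, tin, mug, remote control, snips, coasters, books) is moved or lifted by more than 30 mm (distance of any of candle, tweezers, tin, mug, remote, snips, coasters, books from where it was at the start of the episode above 0.03 m).
It also fails if it takes over 54 s, if anything falls off the work surface, if the arm or the gripper's body presses on something with over 40 N, if the wrist force passes 120 N, or if a joint passes its speed limit or range.

## Working session

There is one attempt and no reset: what is moved stays moved. The work goes in short steps, Python scripts to look and compute and a shell command to move; the robot and the scene stay as the last step left them, time stands still between calls to the robot, and variables do not carry over. Pictures are saved under pics/ and viewed, at most 10 in all, crops included, and the job is handed in when it is done.

```bash
mkdir -p pics
python3 - <<'E'
from station import *
import cv2,numpy as np
s=state();print(s['time_s'],s['ee_pos'],s['ee_rot'],s['grip_width'],grip_point_offset)
a=grab_frame("scene");b=grab_frame("side")
cv2.imwrite("pics/scene0.png",a[:,:,::-1]);cv2.imwrite("pics/side0.png",b[:,:,::-1])
for n in("scene","side"):
  c=get_calibration(n);print(n,np.round(-np.array(c["R"]).T@c["t"],3),np.round(c["intrinsics"],0).tolist())
print(get_calibration("wrist"))
E
```

```text
0.0 [0.22429862 0.47434805 0.23048057] [ 2.19100549e-01  9.75701985e-01 -7.31656082e-04 -2.25662225e-04] 1.0015493960908612 0.0187
scene [ 1.439 -0.549  1.031] [[608.0, 0.0, 324.0], [0.0, 608.0, 240.0], [0.0, 0.0, 1.0]]
side [ 0.175 -1.147  1.06 ] [[561.0, 0.0, 316.0], [0.0, 561.0, 242.0], [0.0, 0.0, 1.0]]
{'intrinsics': array([[399.5938042 ,   0.        , 315.61198776],
       [  0.        , 399.5938042 , 242.00805428],
       [  0.        ,   0.        ,   1.        ]]), 'dist': array([-0.05647413,  0.        ,  0.        ,  0.        ,  0.        ]), 'T_tool_cam': array([[ 1.49461049e-04, -9.65650441e-01, -2.59844577e-01,
         6.44348541e-02],
       [ 9.99999965e-01,  8.74824242e-05,  2.50086429e-04,
         9.12053408e-04],
       [-2.18764237e-04, -2.59844605e-01,  9.65650420e-01,
        -1.41922993e-01],
       [ 0.00000000e+00,  0.00000000e+00,  0.00000000e+00,
         1.00000000e+00]])}
```

View pics/scene0.png

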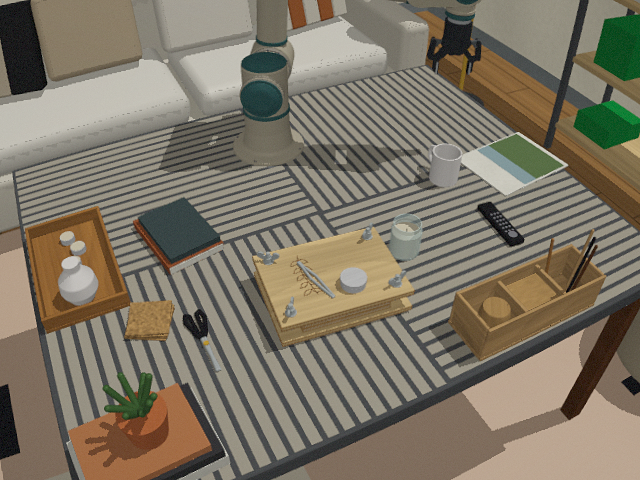

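View pics/side0.png

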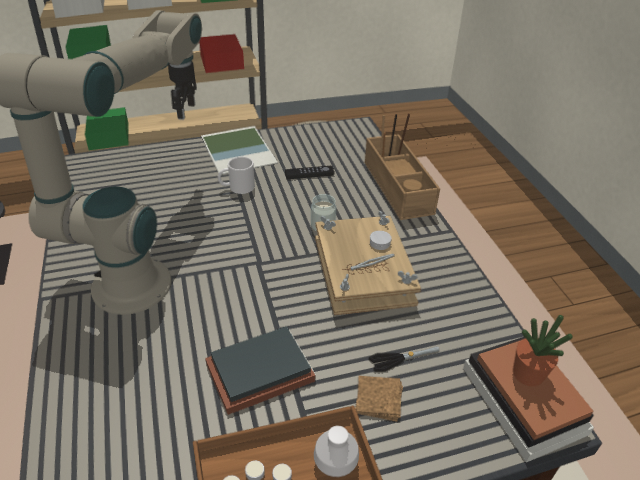

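The scene view shows the loose nut at (367,233), next to the candle at (405,238). The other nuts are at (267,258), (397,281) and (290,310). In the side view the loose nut is at (328,225) and the others are at (346,285), (383,219) and (406,279).

```bash
cat > h.py <<'E'
import numpy as np,cv2
from station import *
from scipy.spatial.transform import Rotation as Rt
def cam(n,s=None):
    c=get_calibration(n);K=np.array(c["intrinsics"]);d=np.array(c["dist"])
    if n!="wrist": return K,d,np.array(c["R"]),np.array(c["t"])
    T=np.array(c["T_tool_cam"]);s=s or state();W=np.eye(4);W[:3,:3]=Rt.from_quat(s["ee_rot"]).as_matrix();W[:3,3]=s["ee_pos"]
    M=np.linalg.inv(W@T);return K,d,M[:3,:3],M[:3,3]
def ray(C,uv):
    K,d,R,t=C;p=cv2.undistortPoints(np.array([[uv]],float),K,d)[0,0]
    v=R.T@np.r_[p,1];return -R.T@t,v/np.linalg.norm(v)
def plane(C,uv,z):
    o,v=ray(C,uv);return o+v*(z-o[2])/v[2]
def tri(rs):
    A=[np.eye(3)-np.outer(v,v) for o,v in rs]
    return np.linalg.solve(sum(A),sum(a@o for a,(o,v) in zip(A,rs)))
def proj(C,X):
    K,d,R,t=C;return cv2.projectPoints(np.array(X,float).reshape(-1,3),cv2.Rodrigues(R)[0],t,K,d)[0][:,0]
E
python3 - <<'E'
from h import *
A,B=cam("scene"),cam("side")
for n,a,b in [("NL",(367,233),(328,225)),("NR",(267,258),(346,285)),("FL",(397,281),(383,219)),("FR",(290,310),(406,279)),("candletop",(407,222),(323,202)),("tin",(353,276),(381,238))]:
    print(n,np.round(tri([ray(A,a),ray(B,b)]),4),np.round(plane(A,a,.088),4),np.round(plane(B,b,.088),4))
E
```

```text
NL [0.5545 0.0177 0.0829] [0.5578 0.0163 0.088 ] [0.5526 0.0095 0.088 ]
NR [ 0.5293 -0.223   0.0847] [ 0.5314 -0.2231  0.088 ] [ 0.5282 -0.2277  0.088 ]
FL [0.7142 0.0022 0.0827] [ 0.719  -0.0019  0.088 ] [ 0.7113 -0.0026  0.088 ]
FR [ 0.6848 -0.2375  0.0797] [ 0.6911 -0.24    0.088 ] [ 0.6805 -0.2456  0.088 ]
candletop [0.5688 0.1181 0.0889] [0.5662 0.1209 0.088 ] [0.5691 0.1163 0.088 ]
tin [ 0.6721 -0.0851  0.0956] [ 0.664  -0.0791  0.088 ] [ 0.676  -0.0798  0.088 ]
```

```bash
python3 -m handwheel '[-1,2.8,-3.8,0,0,0,0, -1,5.6,-7.7,0,0,0,0, -1,8.4,-11.5,0,0,0,0, -1,11.2,-15.3,0,0,0,0, -1,14,-19.2,0,0,0,0, -1,16.8,-23,0,0,0,0, -1,19.6,-26.8,0,0,0,0, -1,22.4,-30.7,0,0,0,0, -1,25.2,-34.5,0,0,0,0, -1,28,-38.3,0,0,0,0, -1,30.6,-42.2,0,0,0,0, -1,33.2,-46,0,0,0,0]'
python3 -m handwheel '[-1,0,0,0,0,0,0, -1,0,0,0,0,0,0, -1,0,0,0,0,0,0]'
python3 - <<'E'
from h import *
s=state();print(s['ee_pos'],s['qpos'])
a=grab_frame("wrist");cv2.imwrite("pics/w0.png",a[:,:,::-1]);print(proj(cam("wrist",s),[[.556,.015,.09]]))
E
```

```text
time_s: 1.3
ee_pos: [0.5571, 0.0127, 0.2309]
ee_rot: [0.219, 0.976, 0.0, -0.0]
contact_force: [0.3, 1.6, -0.5]
grip_width: 1.001
gripper_force: 0.0
time_s: 1.6
ee_pos: [0.5561, 0.0154, 0.2312]
ee_rot: [0.219, 0.976, 0.0, -0.0]
contact_force: [0.5, 0.0, 1.3]
grip_width: 0.999
gripper_force: 0.0
[0.5560504  0.01542652 0.2311583 ] [-3.88329734e-02  1.41088253e-01  1.30615143e+00  3.68708905e-04
  1.69483574e+00 -1.16866024e+00]
[[313.67187815 226.68861047]]
```

View pics/w0.png

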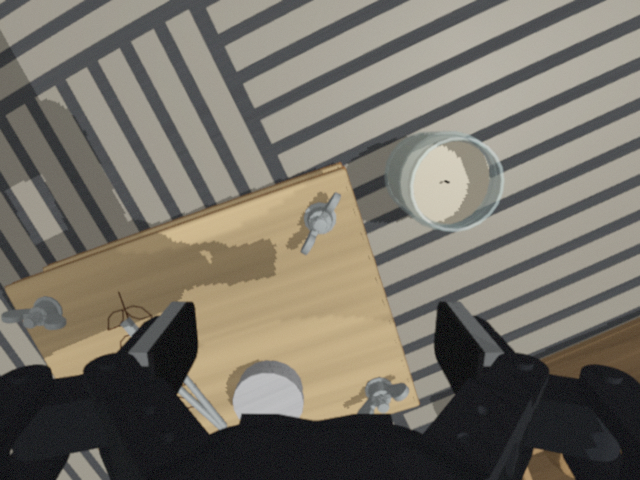

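The wrist view shows the loose nut's hub at (320,219), with its wings ending at about (336,198) and (305,251). The candle rim is centred at about (445,182), and the board's near-left corner is at (344,166).

Run:
```python
from h import *
C=cam("wrist")
for n,uv,z in [("bolt",(320,216),.1),("w1",(334,202),.097),("w2",(307,245),.097),("candle",(445,182),.092),("corner",(344,166),.074),("FL",(380,394),.09),("NR",(38,314),.09)]: print(n,np.round(plane(C,uv,z),4))
w1,w2=plane(C,(334,202),.097),plane(C,(307,245),.097);d=w1-w2
print((w1+w2)/2,np.linalg.norm(d),np.degrees(np.arctan2(d[1],d[0])))
a=cv2.imread("pics/w0.png")[150:290,230:420];cv2.imwrite("pics/w0c.png",cv2.resize(a,None,fx=4,fy=4,interpolation=cv2.INTER_CUBIC))
```

```text
bolt [0.549  0.0235 0.1   ]
w1 [0.5447 0.0363 0.097 ]
w2 [0.5648 0.0059 0.097 ]
candle [0.5659 0.1131 0.092 ]
corner [0.5273 0.0536 0.074 ]
FL [0.7076 0.0043 0.09  ]
NR [ 0.5265 -0.214   0.09  ]
[0.55475814 0.02108761 0.097     ] 0.03647602210983664 123.36737821173367
```

View pics/w0c.png

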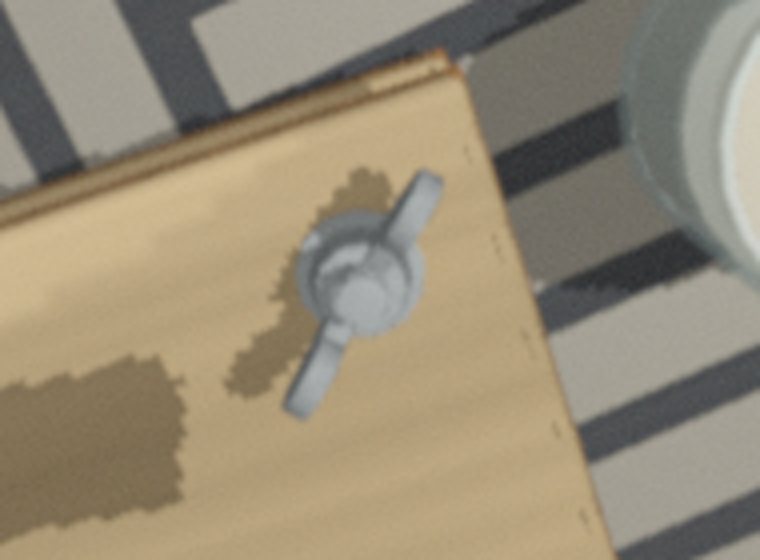

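The crop puts the bolt end at (320,224.5), the washer centre at (320,218), and the wing tips at (337.5,194) and (304,252.5).

Run:
```python
from h import *
C=cam("wrist")
for uv,z in [((320,224.5),.1),((320,218),.077),((337.5,193.7),.097),((304,252.5),.097)]: print(np.round(plane(C,uv,z),4))
d=plane(C,(337.5,193.7),.097)-plane(C,(304,252.5),.097);print(np.linalg.norm(d),np.degrees(np.arctan2(d[1],d[0])))
```

```text
[0.5545 0.0209 0.1   ]
[0.5547 0.0211 0.077 ]
[0.5405 0.0409 0.097 ]
[0.5689 0.0015 0.097 ]
0.0486524788460478 125.80165044405258
```

```bash
python3 -m handwheel '[1,1.9,2,0,0,0,0, 1,1.9,2,0,0,0,0, 1,1.9,2,0,0,0,0, 1,1.9,2,-3,0,0,0, 1,1.9,2,-6,0,0,0, 1,1.9,2,-9,0,0,0, 1,1.9,2,-9,0,0,0, 1,1.9,2,-9,0,0,0]' 20
python3 - <<'E'
from h import *
s=state();print(s['ee_pos'])
a=grab_frame("wrist");cv2.imwrite("pics/w1.png",a[:,:,::-1]);print(proj(cam("wrist",s),[[.5546,.021,.1],s['ee_pos']]))
E
```

```text
time_s: 2.45
ee_pos: [0.5752, 0.0346, 0.1422]
ee_rot: [0.219, 0.976, 0.0, 0.0]
contact_force: [-0.6, -0.3, 0.1]
grip_width: 0.0
gripper_force: 0.0
[0.57522365 0.03462284 0.14219549]
[[269.47898948 246.1743193 ]
 [313.14513768 307.76680365]]
```

View pics/w1.png

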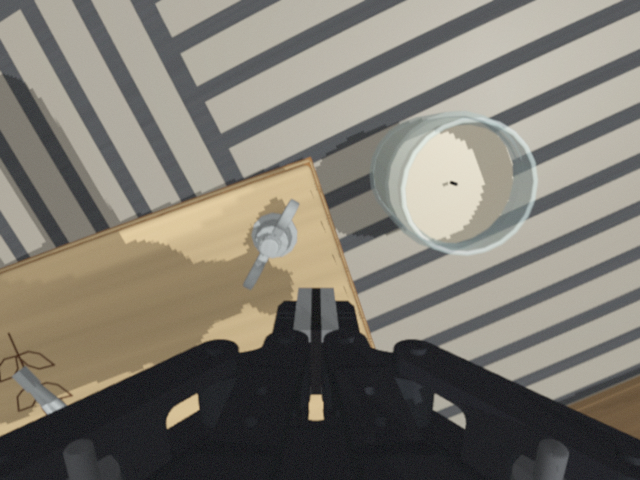

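The view shows the shut fingertip, about 15 x 22 mm, at (315,290). The bolt end is at (270,243), within 3 px of prediction. The axis is now about (0.554, 0.021). Next I go down beside the nut and circle it clockwise at 22 mm radius.

```bash
python3 -m handwheel '[1,-0.2,-0.25,-2.5,0,0,0, 1,-0.2,-0.25,-5,0,0,0, 1,-0.2,-0.25,-5,0,0,0, 1,-0.2,-0.25,-5,0,0,0]'
```

```text
time_s: 2.9
ee_pos: [0.5743, 0.0321, 0.0934]
ee_rot: [0.219, 0.976, 0.0, 0.001]
contact_force: [0.2, -0.5, 1.0]
grip_width: 0.006
gripper_force: 0.0
```

```bash
python3 -m handwheel '[1,0.2,-0.5,-0.1,0,0,0, 1,0.25,-1.1,-0.1,0,0,0, 1,0.15,-1.65,-0.1,0,0,0, 1,-0.05,-2.2,-0.1,0,0,0, 1,-0.4,-2.65,-0.1,0,0,0, 1,-0.85,-3,-0.1,0,0,0]'
python3 - <<'E'
from h import *
s=state();print(s['ee_pos'])
a=grab_frame("wrist");cv2.imwrite("pics/w2.png",a[60:420,80:560,::-1]);
E
```

```text
time_s: 3.5
ee_pos: [0.5647, 0.0016, 0.0904]
ee_rot: [0.219, 0.976, 0.0, 0.0]
contact_force: [0.9, -0.2, 0.2]
grip_width: 0.001
gripper_force: 0.4
[0.56472955 0.00158969 0.09039252]
```

View pics/w2.png

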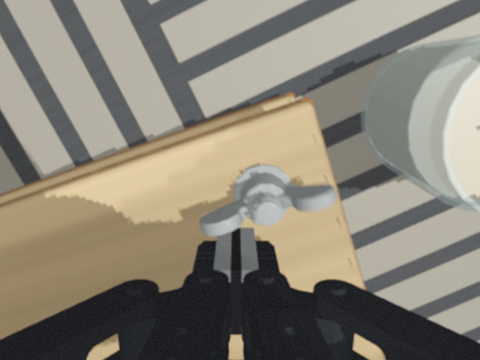

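The nut turns: its pushed wing now lies just ahead of the fingertip at crop (215,225), and the hub is at (265,200). I continue with another half circle.

```bash
python3 -m handwheel '[1,-0.55,-0.2,0.05,0,0,0, 1,-1.1,-0.3,0.05,0,0,0, 1,-1.65,-0.2,0.05,0,0,0, 1,-2.2,0,0.05,0,0,0, 1,-2.65,0.35,0.05,0,0,0, 1,-3.0,0.8,0.05,0,0,0, 1,-3.2,1.35,0.05,0,0,0, 1,-3.3,1.9,0.05,0,0,0, 1,-3.2,2.45,0.05,0,0,0, 1,-3,3,0.05,0,0,0, 1,-2.65,3.45,0.05,0,0,0, 1,-2.2,3.8,0.05,0,0,0]'
python3 - <<'E'
from h import *
s=state();print(s['ee_pos'])
a=grab_frame("wrist");cv2.imwrite("pics/w3.png",a[60:420,80:560,::-1]);
E
```

```text
time_s: 4.75
ee_pos: [0.5432, 0.0407, 0.0906]
ee_rot: [0.219, 0.976, 0.0, -0.0]
contact_force: [-1.3, -0.3, 0.2]
grip_width: 0.0
gripper_force: 0.3
[0.54316473 0.04069217 0.09063702]
```

View pics/w3.png

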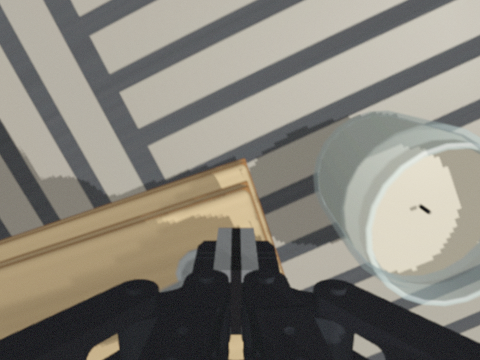

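The nut is hidden behind the fingers here. The tip is at (235,240), clear of the candle and over the board corner. The 1.3 N force suggests it is still driving the wing. I do the other half circle, ending where the nut can be seen.

```bash
python3 -m handwheel '[1,0.55,0.2,0,0,0,0, 1,1.1,0.3,0,0,0,0, 1,1.65,0.2,0,0,0,0, 1,2.2,0,0,0,0,0, 1,2.65,-0.35,0,0,0,0, 1,3.0,-0.8,0,0,0,0, 1,3.2,-1.35,0,0,0,0, 1,3.3,-1.9,0,0,0,0, 1,3.2,-2.45,0,0,0,0, 1,3,-3,0,0,0,0, 1,2.65,-3.45,0,0,0,0, 1,2.2,-3.8,0,0,0,0]'
python3 - <<'E'
from h import *
s=state();print(s['ee_pos'],s['contact_force'])
a=grab_frame("wrist");cv2.imwrite("pics/w4.png",a[60:420,80:560,::-1]);
E
```

```text
time_s: 6.0
ee_pos: [0.5647, 0.0016, 0.0909]
ee_rot: [0.219, 0.976, -0.0, 0.0]
contact_force: [0.7, 0.7, -0.3]
grip_width: -0.004
gripper_force: 0.4
[0.56465859 0.00157436 0.09086248] [ 0.70367569  0.65456949 -0.2546163 ]
```

View pics/w4.png

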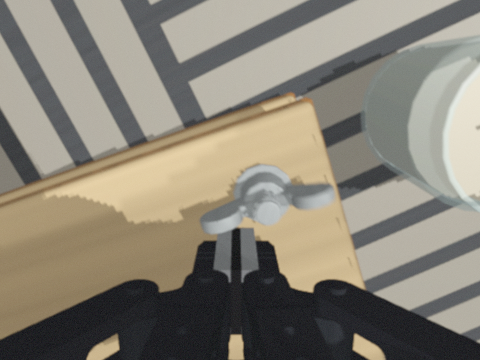

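After a full turn the view matches the one before, with the hub at (265,200) and the pushed wing at (215,225), and the press has not moved. The nut has turned about 7.1 rad. From here I go in 10° steps and stop when the force rises.

```bash
cat > chk.py <<'E'
import sys,numpy as np
from station import state
s=state();f=np.linalg.norm(s['contact_force'][:2]);print(round(s['time_s'],2),np.round(s['ee_pos'],4),np.round(s['contact_force'],1))
sys.exit(f>4)
E
H="python3 -m handwheel"; c="python3 chk.py"
$H '[1,-0.35,-0.16,0,0,0,0, 1,-0.35,-0.16,0,0,0,0]' >/dev/null && $c &&
$H '[1,-0.37,-0.1,0,0,0,0, 1,-0.37,-0.1,0,0,0,0]' >/dev/null && $c &&
$H '[1,-0.38,-0.03,0,0,0,0, 1,-0.38,-0.03,0,0,0,0]' >/dev/null && $c &&
$H '[1,-0.38,0.03,0,0,0,0, 1,-0.38,0.03,0,0,0,0]' >/dev/null && $c &&
$H '[1,-0.37,0.1,0,0,0,0, 1,-0.37,0.1,0,0,0,0]' >/dev/null && $c &&
$H '[1,-0.35,0.16,0,0,0,0, 1,-0.35,0.16,0,0,0,0]' >/dev/null && $c &&
$H '[1,-0.31,0.22,0,0,0,0, 1,-0.31,0.22,0,0,0,0]' >/dev/null && $c &&
$H '[1,-0.27,0.27,0,0,0,0, 1,-0.27,0.27,0,0,0,0]' >/dev/null && $c &&
$H '[1,-0.22,0.31,0,0,0,0, 1,-0.22,0.31,0,0,0,0]' >/dev/null && $c &&
$H '[1,-0.16,0.35,0,0,0,0, 1,-0.16,0.35,0,0,0,0]' >/dev/null && $c &&
$H '[1,-0.1,0.37,0,0,0,0, 1,-0.1,0.37,0,0,0,0]' >/dev/null && $c &&
$H '[1,-0.03,0.38,0,0,0,0, 1,-0.03,0.38,0,0,0,0]' >/dev/null && $c
```

```text
6.25 [5.611e-01 3.000e-04 9.090e-02] [ 0.3  0.1 -0. ]False
```

```bash
sed -i 's/sys.exit(f>4)/sys.exit(int(f>4))/' chk.py
H="python3 -m handwheel"; c="python3 chk.py"
$H '[1,-0.37,-0.1,0,0,0,0, 1,-0.37,-0.1,0,0,0,0]' >/dev/null && $c &&
$H '[1,-0.38,-0.03,0,0,0,0, 1,-0.38,-0.03,0,0,0,0]' >/dev/null && $c &&
$H '[1,-0.38,0.03,0,0,0,0, 1,-0.38,0.03,0,0,0,0]' >/dev/null && $c &&
$H '[1,-0.37,0.1,0,0,0,0, 1,-0.37,0.1,0,0,0,0]' >/dev/null && $c &&
$H '[1,-0.35,0.16,0,0,0,0, 1,-0.35,0.16,0,0,0,0]' >/dev/null && $c &&
$H '[1,-0.31,0.22,0,0,0,0, 1,-0.31,0.22,0,0,0,0]' >/dev/null && $c &&
$H '[1,-0.27,0.27,0,0,0,0, 1,-0.27,0.27,0,0,0,0]' >/dev/null && $c &&
$H '[1,-0.22,0.31,0,0,0,0, 1,-0.22,0.31,0,0,0,0]' >/dev/null && $c &&
$H '[1,-0.16,0.35,0,0,0,0, 1,-0.16,0.35,0,0,0,0]' >/dev/null && $c &&
$H '[1,-0.1,0.37,0,0,0,0, 1,-0.1,0.37,0,0,0,0]' >/dev/null && $c &&
$H '[1,-0.03,0.38,0,0,0,0, 1,-0.03,0.38,0,0,0,0]' >/dev/null && $c
```

```text
6.45 [ 5.575e-01 -5.000e-04  9.090e-02] [ 1.4 -0.9  0.2]
6.65 [ 0.5537 -0.0008  0.0909] [ 0.3 -0.2 -0.3]
6.85 [ 5.498e-01 -5.000e-04  9.080e-02] [0.8 0.2 0.8]
7.05 [0.5469 0.     0.0912] [ 4.1 -2.5 -1. ]
```

The force has jumped, so this is probably the stop. I confirm with one small extra step.

```bash
python3 -m handwheel '[1,0,0,0,0,0,0, 1,0,0,0,0,0,0]' >/dev/null; python3 chk.py
python3 -m handwheel '[1,-0.17,0.08,0,0,0,0, 1,-0.17,0.08,0,0,0,0, 1,-0.17,0.08,0,0,0,0]' >/dev/null; python3 chk.py
python3 - <<'E'
from h import *
a=grab_frame("wrist");cv2.imwrite("pics/w5.png",a[60:420,80:560,::-1])
E
```

```text
7.25 [5.469e-01 1.000e-04 9.110e-02] [ 3.4 -2.8 -0.7]
7.55 [5.461e-01 4.000e-04 9.130e-02] [ 8.3 -5.4 -2.6]
```

View pics/w5.png

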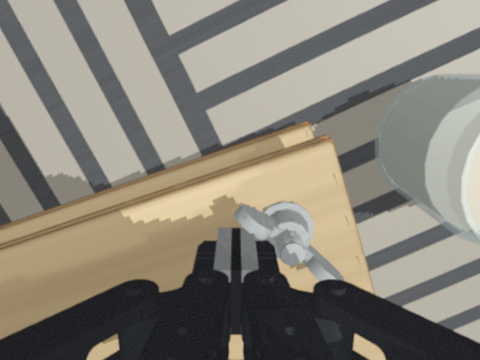

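The tip is against the wing face at (245,215) and clear of the bolt at (290,245). The force was firm at 10 N. I ease off, then push squarely to the wing (direction about 118°) to confirm the stop.

```bash
python3 -m handwheel '[1,0.3,-0.4,0,0,0,0, 1,0.3,-0.4,0,0,0,0, 1,0.3,-0.4,0,0,0,0]' >/dev/null; python3 chk.py
H="python3 -m handwheel"; c="python3 chk.py"; 
$H '[1,-0.1,0.18,0,0,0,0, 1,-0.1,0.18,0,0,0,0]' >/dev/null; $c &&
$H '[1,-0.1,0.18,0,0,0,0, 1,-0.1,0.18,0,0,0,0]' >/dev/null; $c &&
$H '[1,-0.1,0.18,0,0,0,0, 1,-0.1,0.18,0,0,0,0]' >/dev/null; $c &&
$H '[1,-0.05,0.1,0,0,0,0, 1,-0.05,0.1,0,0,0,0]' >/dev/null; $c
```

```text
7.9 [ 0.5473 -0.0024  0.0905] [-0.6  0.3 -0.1]
8.1 [ 0.5465 -0.0006  0.0907] [ 1.2 -0.4 -0.2]
8.3 [0.5461 0.     0.0909] [ 3.1 -5.3 -1.2]
8.3 [0.5461 0.     0.0909] [ 3.1 -5.3 -1.2]
8.3 [0.5461 0.     0.0909] [ 3.1 -5.3 -1.2]
```

The reaction is square to the wing at 6 N, at the same place as before, so the nut is snug. I back off, lift clear and check.

```bash
python3 -m handwheel '[1,0.4,-0.7,0,0,0,0, 1,0.4,-0.7,0,0,0,0, 1,0.4,-0.7,4,0,0,0, 1,0.4,-0.7,8,0,0,0, 1,0.4,-0.7,12,0,0,0, 1,-2,0,14,0,0,0, 1,-4,0,14,0,0,0, 1,-4,0,14,0,0,0, 1,-4,0,14,0,0,0]' >/dev/null; python3 chk.py
python3 - <<'E'
from h import *
C=cam("wrist");a=grab_frame("wrist");cv2.imwrite("pics/w6.png",a[:,:,::-1]);print(proj(C,[[.5546,.021,.1]]))
E
```

```text
9.2 [0.5058 0.0011 0.2308] [ 0.7  1.  -0.3]
[[367.83647825 277.54614318]]
```

View pics/w6.png

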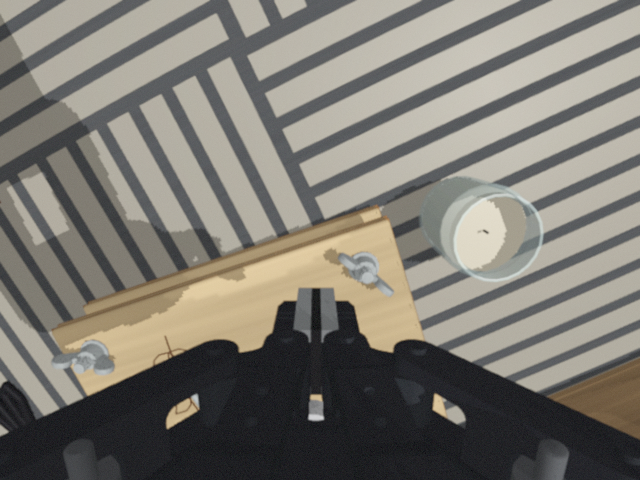

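The nut is at (367,272), close to the predicted (368,277). Its wings have stayed where the stop left them, and the press and candle are in place.

```bash
python3 -c "from station import sign_off; print(sign_off())"
```

```text
the job is handed in; nothing more can be done
None
```

The loose wing nut turned about 8 rad clockwise until it met its stop, where two separate pushes both met firm resistance; I backed the hand clear and handed the job in at about 9 s, but the sign-off returned no verdict.

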